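# Break the lid stay and close the tool chest

### The job

Close the tool chest: its lid is held open by a locked folding stay. First press the stay's knee in towards the back of the chest so that it breaks, without forcing the lid while the stay is still locked; then lower the lid gently, without slamming it, until it is fully shut. Leave the tape roll inside the chest and the pliers and nut driver beside it where they are.

Things in the scene. Friction and masses are not known exactly. Their poses are not given: they have to be found in the camera images.
- chest: grey painted sheet-metal tool chest, fixed to the bench: 190 mm deep (x), 280 mm wide (y), open top, rim 100 mm above its underside, walls 4 mm. Origin: centre of its underside, on the bench. Its x axis points from its front to its back (hinge side, away from the robot), y to the left, z up
- lid_hinge (a point): the hinge line of the lid, at the middle of the chest's back rim: 95 mm behind the chest's origin and 100 mm above it; the line runs along the chest's y axis
- lid_edge (a point): middle of the lid's free (front) edge, on the outer face. The lid is a shallow pan, 190 mm from hinge to free edge, 280 mm wide; dark-lined inside; its flat outer face lies 19 mm outside the plane through the hinge line. Open, it leans forward over the back half of the chest, this edge 280 mm up; shut, it is 119 mm up over the front rim. Site z: outward normal; point x: from free edge to hinge
- chest_lid (a joint): opening angle of the lid, rad: 0 fully shut, about 1.13 as it stands open at the start. A stiff friction hinge (about 0.6 N m): once the stay is broken the lid stays wherever it is left and must be pushed down, with less than 10 N near its free edge
- knee_pad (a point): centre of the stay's knee: a bare steel barrel 19 mm thick, 38 mm long, along the chest's y axis, near the inside of the right (-y) wall, 110 mm right of the chest's middle; at the start 18 mm behind the chest's origin and 123 mm above the bench. The lid leans over it, so come slanting from the front, tool 30 to 45 degrees off vertical, pointing down and back
- stay_knee (a joint): fold angle of the stay's knee, rad: -0.10 locked over centre against its stop (bowed slightly to the front), 0 straight, grows as the knee is pressed to the back and the stay folds; about 2.4 when the lid is shut. Pushed 30 mm back and down it reads about 0.7. While it is below 0 the lid cannot be lowered
- tape_roll: yellow tape roll, 78 mm across, 24 mm high, lying loose on the floor of the chest (its floor is 9 mm above the bench). Origin: centre of its underside
- pliers: needle-nosed pliers, 158 x 50 x 12 mm, lying on the bench to the right of the chest. Origin: centre of underside
- nut_driver: nut driver with a moulded handle, 174 x 29 x 29 mm, lying on the bench to the left of the chest. Origin: centre of underside
- stay_foot (a point): lower pivot of the stay on the right wall, 15 mm in front of the chest's origin, 50 mm above the bench. The stay is two flat steel bars of 80 mm: from this pivot up to the knee, and from the knee up to a pivot on the lid 100 mm from the hinge. The knee barrel is on the lower bar: pressed (5 to 10 N) it swings back and down round this pivot into the chest, and the lid sinks a little with it
Not all that is in view belongs to the job. There is more than one size of the tape_roll; the job needs the middle-sized.

How it is judged:
On the way:
1. the stay's knee is pressed back through straight and broken while the lid is still well open (value of joint stay_knee above 0.25 rad and value of joint chest_lid above 0.5 rad), for 0.1 s.
At the end, for the whole second after the job is handed in: the lid is fully shut (opening angle below 0.04 rad, 8 mm at the free edge) with the stay folded inside (over 2.0 rad); the tape roll still lies on the chest's floor (value of joint chest_lid below 0.04 rad and value of joint stay_knee above 2 rad and z of tape_roll in the frame of chest below 0.03 m and horizontal distance between tape_roll and chest below 0.13 m); the robot touches nothing.
It fails at once if the lid is forced with more than 20 N while the stay is still locked (value of joint stay_knee below 0 rad and contact force between any of the fingers, the arm and chest_lid_c0 above 20 N).
It fails at once if the lid is slammed: it turns faster than 2.5 rad/s towards shut (velocity of joint chest_lid below -2.5 rad/s).
It fails at once if the tape roll in the chest is pushed by more than 40 mm (distance of tape_roll from where it was at the start of the episode above 0.04 m).
It fails at once if the pliers or the nut driver are moved by more than 30 mm (distance of any of pliers, nut_driver from where it was at the start of the episode above 0.03 m).
It also fails if it takes over 54 s, if anything falls off the work surface, if the arm or the gripper's body presses on something with over 40 N, if the wrist force passes 120 N, or if a joint passes its speed limit or range.

### The arm

A 6-joint arm with a two-finger parallel gripper is mounted at the origin on a cart in front of the work surface, level with it; the furniture and walls round the work are solid. World frame = base frame: x ahead of the robot, y to its left, z up, the work surface at z = 0. Lengths are in m, angles in rad, forces in N, time in s.
With the tool pointing down it reaches from about 0.35 to 0.975 m from the base axis. Payload 4.9 kg.
Tool frame: the origin (TCP) lies on the centre line of the jaws, within the pads' length; the fingertips stand manip.tcp_to_tips ahead of it and the grasp point (between the pads) lies 11 mm behind it (manip.tcp_to_tips is the distance from the TCP to the fingertips, in m); x points along the fingers, y is the direction in which the jaws open and shut, and the axes are right-handed (so a half turn about x gives the same grasp; the last joint's range is limited). The gripper opens to 85 mm and grips with 20 to 120 N. Pads are 22 mm wide; open, the fingers measure 114 mm over their backs; the gripper's body (76 mm by 85 mm) begins 54 mm behind the grasp point. The pads swing forward as they close: fully open they stand 13 mm farther back than shut.
Start: joints at [1.153, 0.053, 1.613, -0, 1.476, -0.119], TCP at [0.184, 0.597, 0.214] pointing down, gripper open.
Joint ranges: [-3.01, 3.01], [-1.01, 2.22], [0.06, 2.58], [-1.02, 4.17], [0.09, 2.62], [-3.14, 3.14]. Speed limits (rad/s): [2.57, 2.57, 3.14, 3.14, 3.14, 3.14].

### API

Orientations are given as a unit quaternion [w, x, y, z].
In Python, from plant import status, imaging, workorder, manip gives the robot as it stands.
- The arm moves only by the tool carry_out, never from a script. Its argument "moves" is one flat list of numbers, 5 for each row, row after row: the opening, from 0 (shut) to 1 (fully open), then the shift along the tool's x, y, z in cm, then the turn about the tool's x in rad. In form: [claw, tx, ty, tz, twist, claw, tx, ty, tz, twist, ...]. A call has 1 to 12 rows; each row is the pose to reach, as a shift and turn from the pose commanded when the call began, along the tool's axes at that moment; what a row does not reach only later rows make up. A row lasts 1/12 s, in which the tool goes at most 41.7 mm and 7.16 degrees, less where a joint would pass 70% of its speed; a pose out of reach is approached as far as the arm can. A call with a gripper value outside its range is refused whole. The fingers move at their own pace and stop on an object; the grip force is fixed at half the most. Time passes only in rows, so rows that repeat a pose let the fingers close. It gives the time, the measured TCP pose, the force and the opening at its end, in the units of the state.
- status.state(): the state, without advancing time (a new reading comes with each control period).
- imaging.grab_frame(name): name is "scene" or "top" or "wrist"; returns the picture (420x560x3 uint8, red, green, blue); there is no depth.
- imaging.camera_info(name): a dict with "K" (3x3 intrinsics, pixels), "dist" ([k1, k2, p1, p2, k3] as OpenCV has them; the pictures are not rectified), "R" (3x3) and "t" (3): a world point X has camera coordinates R X + t. Camera axes: x right, y down, z forward; pixel columns grow to the right and rows downward; lengths in m; the calibration is good to about 2 mm. A picture is of the moment at which its call begins: read the wrist's pose just before it. camera_info takes no time and is no camera call; for the wrist camera it gives the pose at the moment of the call.
- workorder.job_done(): hands the job in, once; it reports no verdict.
The state is a dict: "time": time; "joint_pos": joint angles; "joint_vel": joint speeds; "joint_efforts": joint torques, N m; "tool_pos": TCP position; "tool_rot": TCP orientation; "contact_force": force on the tool from outside, world axes, zero at the start; "ft_torque": the same for the moment, N m; "gripper_width": opening from 0.0 (shut) to 1.0 (fully open).
Only numpy, scipy, OpenCV 4.12 (cv2) and the standard library are available. Lean on these libraries where they do the work, as an engineer would, in place of code of your own. Each camera call takes 0.05 s, during which the arm holds its last target.

## Working session

There is one attempt and no reset: what is moved stays moved. The work goes in short steps, Python scripts to look and compute and a tool call to move; the robot and the scene stay as the last step left them, time stands still between calls to the robot, and variables do not carry over. Pictures are saved under pics/ and viewed, and the job is handed in when it is done.

Besides the shell and the picture viewer there is one more tool, called by a JSON object that holds its "fn" and its "kwargs". carry_out: Moves the arm, as the interface text tells. Its arguments: {"type":"object","properties":{"moves":{"type":"array","items":{"type":"number"}}},"required":["moves"]}

```bash
mkdir -p pics; ls; python3 - <<'E'
from plant import status, imaging, workorder, manip
import cv2
print(status.state()); print(manip.tcp_to_tips)
for n in ["scene","top","wrist"]:
    i=imaging.camera_info(n); print(n,i)
    cv2.imwrite(f"pics/{n}0.png",imaging.grab_frame(n)[:,:,::-1])
E
```

```text
pics
{'time': 0.0, 'joint_pos': array([ 1.15301381e+00,  5.33793864e-02,  1.61427104e+00, -5.24594514e-05,
        1.47599994e+00, -1.19001237e-01]), 'joint_vel': array([-0.00051786,  0.00023262,  0.00212825,  0.00044191,  0.00323822,
        0.00019007]), 'joint_efforts': array([-1.69122850e-03, -3.93678474e+01, -3.70177281e+01, -2.39068386e-04,
        6.71748421e-03, -1.62060205e-07]), 'tool_pos': array([0.18372191, 0.59670685, 0.2129628 ]), 'tool_rot': array([ 0.69905577,  0.10453448,  0.69940601, -0.1059472 ]), 'contact_force': array([-0.17994381, -1.00481988, -0.53782521]), 'ft_torque': array([ 0.04122107, -0.02272116, -0.03715032]), 'gripper_width': 0.9942105013748568}
0.008
scene {'K': array([[389.12297585,   0.        , 278.15683679],
       [  0.        , 389.12297585, 209.55219555],
       [  0.        ,   0.        ,   1.        ]]), 'dist': array([-0.00597923,  0.        ,  0.        ,  0.        ,  0.        ]), 'R': array([[ 0.62498583, -0.78063065,  0.00291582],
       [-0.44101955, -0.35616463, -0.82380126],
       [ 0.64412302,  0.51357818, -0.56687123]]), 't': arra
[... 244 characters left out ...]
    ,  0.        ,  0.        ,  0.        ]), 'R': array([[-0.01190062, -0.99986101, -0.01167665],
       [-0.99389588,  0.01310887, -0.10954056],
       [ 0.1096784 ,  0.01030177, -0.99391374]]), 't': array([0.02962655, 0.56075687, 1.0973742 ])}
wrist {'K': array([[296.8468758 ,   0.        , 282.50270864],
       [  0.        , 296.8468758 , 206.86281801],
       [  0.        ,   0.        ,   1.        ]]), 'dist': array([-0.04459705,  0.        ,  0.        ,  0.        ,  0.        ]), 'R': array([[ 0.29573651,  0.95526823, -0.00159069],
       [ 0.91529077, -0.28288262,  0.2867407 ],
       [ 0.2734643 , -0.08625563, -0.95800691]]), 't': array([-0.62391926, -0.03644314,  0.37889722])}
```

View pics/scene0.png

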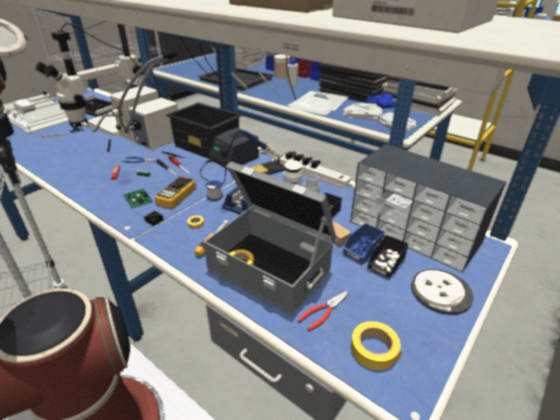

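View pics/top0.png

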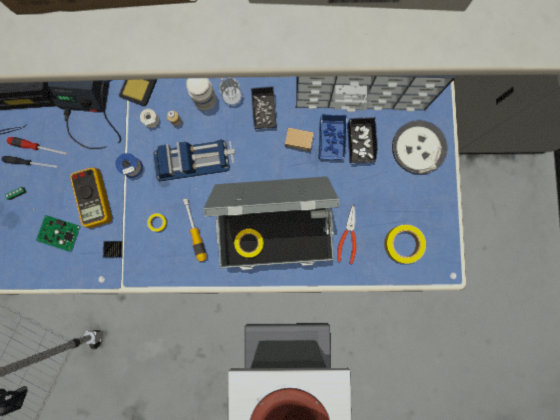

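View pics/wrist0.png

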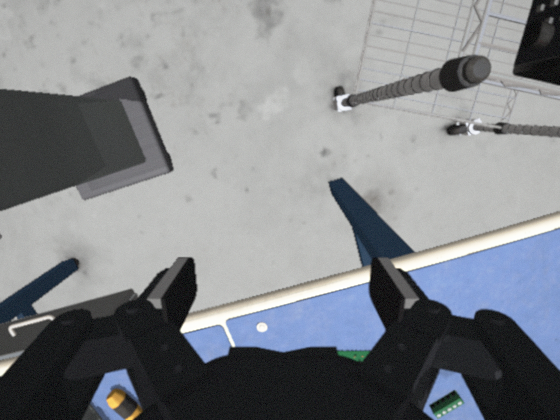

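The top view shows the open chest at about (275,240). There are three yellow rolls: a small one at (157,223), the one inside the chest at (247,243), and a large one at (406,244). The inner roll is the middle-sized one. The nut driver is at (195,235), the pliers at (347,235), and the stay with its steel knee at about (322,215). I'll check this in close crops.

```bash
python3 - <<'E'
import cv2, numpy as np
t=cv2.imread("pics/top0.png")[165:275,190:370]; cv2.imwrite("pics/topc.png",cv2.resize(t,None,fx=4.4,fy=4.4,interpolation=cv2.INTER_CUBIC))
t=cv2.imread("pics/scene0.png")[160:310,195:345]; cv2.imwrite("pics/scenec.png",cv2.resize(t,None,fx=4,fy=4,interpolation=cv2.INTER_CUBIC))
from plant import imaging,status
i=imaging.camera_info("wrist");print(-i["R"].T@i["t"])
E
```

```text
[0.11427415 0.61842172 0.37259725]
```

View pics/topc.png

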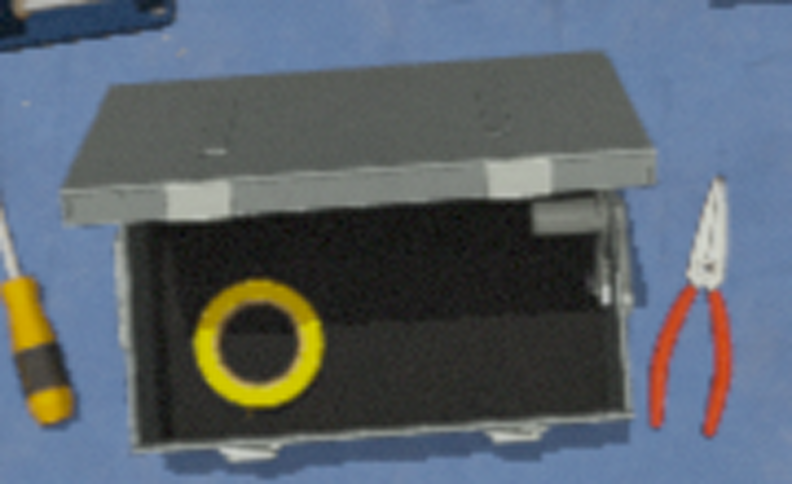

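View pics/scenec.png

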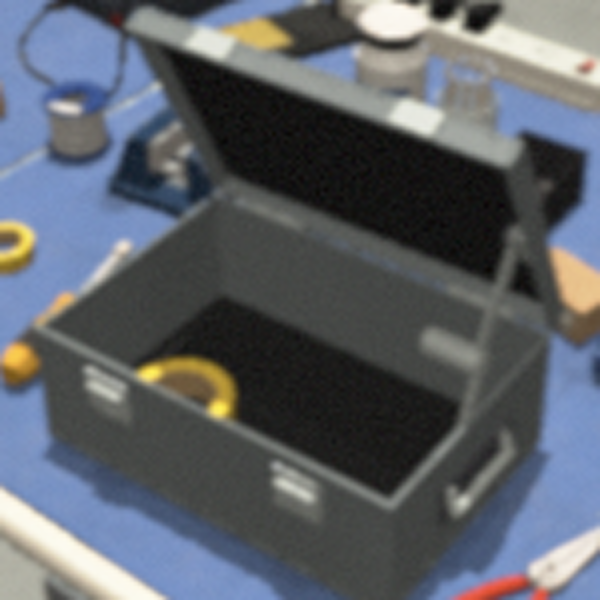

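```bash
cat > h.py <<'E'
import cv2, numpy as np
from plant import status, imaging
def ray(n,uv):
    i=imaging.camera_info(n); p=cv2.undistortPoints(np.array([[uv]],float),i["K"],i["dist"])[0,0]
    return -i["R"].T@i["t"], i["R"].T@np.array([*p,1.])
def plane(n,uv,z):
    o,d=ray(n,uv); return o+d*(z-o[2])/d[2]
def tri(a,b):
    A=[];B=[]
    for o,d in (a,b):
        d=d/np.linalg.norm(d);P=np.eye(3)-np.outer(d,d);A.append(P);B.append(P@o)
    X=np.linalg.lstsq(np.vstack(A),np.hstack(B),rcond=None)[0]
    return X,[np.linalg.norm(P@X-b) for P,b in zip(A,B)]
def proj(n,X):
    i=imaging.camera_info(n); return cv2.projectPoints(np.array(X,float).reshape(-1,1,3),cv2.Rodrigues(i["R"])[0],i["t"],i["K"],i["dist"])[0][:,0]
E
python3 - <<'E'
from h import *
np.set_printoptions(precision=4,suppress=True)
T=lambda u,v:((u+.5)/4.4-.5+190,(v+.5)/4.4-.5+165)
S=lambda u,v:((u+.5)/4-.5+195,(v+.5)/4-.5+160)
for n,a,b in [("frontL",(133,447),(40,327)),("frontR",(632,416),(393,505)),("knee",(568,217),(452,346)),("lidR",(655,152),(527,140))]:
    print(n,*tri(ray("top",T(*a)),ray("scene",S(*b))),plane("top",T(*a),.1))
for a in [(204,443),(512,422)]: pass
fl=plane("top",T(133,447),.1);fr=plane("top",T(632,416),.1)
fl2=plane("scene",S(40,327),.1);fr2=plane("scene",S(393,505),.1)
for l,r in((fl,fr),(fl2,fr2)):
    d=l-r; yaw=np.arctan2(-d[0],d[1]); m=(l+r)/2; o=m+.095*np.array([np.cos(yaw),np.sin(yaw),0]); print(np.linalg.norm(d),yaw,o)
E
```

```text
frontL [0.4236 0.1676 0.0963] [np.float64(0.0005590872155612981), np.float64(0.0005590872155612458)] [0.4232 0.1674 0.1   ]
frontR [ 0.4375 -0.1102  0.0998] [np.float64(0.0007314797534121812), np.float64(0.0007314797534120135)] [ 0.4371 -0.1096  0.1   ]
knee [ 0.5456 -0.0743  0.1277] [np.float64(5.490921781252872e-05), np.float64(5.4909217812832406e-05)] [ 0.5485 -0.0765  0.1   ]
lidR [ 0.5602 -0.104   0.2814] [np.float64(0.0016944866744987826), np.float64(0.0016944866744987629)] [ 0.5846 -0.1263  0.1   ]
0.27735884809736716 0.04989287776547199 [0.525  0.0337 0.1   ]
0.2747369638437048 0.061401511127134094 [0.5243 0.0322 0.1   ]
```

```bash
cat >> h.py <<'E'
from scipy.spatial.transform import Rotation as Ro
CO=np.array([.525,.033,0.]); CY=.055
CR=Ro.from_euler('z',CY).as_matrix()
def W(p): return CO+CR@np.array(p,float)
def C(p): return CR.T@(np.array(p,float)-CO)
def here():
    s=status.state(); q=s["tool_rot"]; return s,np.array(s["tool_pos"]),Ro.from_quat([q[1],q[2],q[3],q[0]]).as_matrix()
def plan(pc,yaw=None):
    """pc: chest-frame TCP target; yaw: wanted heading of tool y in chest frame"""
    s,p,R=here(); d=R.T@(W(pc)-p)*100
    tw=0
    if yaw is not None:
        cur=np.arctan2(R[1,1],R[0,1])-CY
        tw=-((yaw-cur+np.pi)%(2*np.pi)-np.pi)   # tool x down
    print("t",round(s["time"],2),"cm",np.round(d,2),"twist",round(tw,3)); return d,tw
E
python3 - <<'E'
from h import *
np.set_printoptions(precision=3,suppress=True)
s,p,R=here(); print(R, C(p)); i=imaging.camera_info("wrist");print(R.T@(-i["R"].T@i["t"]-p))
plan([-.10,-.112,.213],np.pi);plan([-.10,-.112,.213],0)
E
```

```text
[[-0.001  0.294  0.956]
 [-0.001  0.956 -0.294]
 [-1.    -0.002 -0.   ]] [-0.31   0.582  0.213]
[-0.159 -0.    -0.073]
t 0.15 cm [  0.11 -57.81  43.71] twist -1.925
t 0.15 cm [  0.11 -57.81  43.71] twist 1.217
```

{"fn": "carry_out", "kwargs": {"moves": [1,0,-2.4,1.8,0.05,1,0,-4.8,3.6,0.1,1,0,-7.2,5.5,0.15,1,0,-9.6,7.3,0.2,1,0,-12,9.1,0.25,1,0,-14.5,10.9,0.3,1,0,-16.9,12.7,0.35,1,0,-19.3,14.6,0.4,1,0,-21.7,16.4,0.45,1,0,-24.1,18.2,0.5,1,0,-26.5,20,0.55,1,0,-28.9,21.9,0.6]}}

```text
time: 1.15
tool_pos: [0.3081, 0.2553, 0.2139]
tool_rot: [0.637, 0.308, 0.637, -0.308]
contact_force: [1.6, 0.6, 0.3]
gripper_width: 1.002
```

```bash
python3 - <<'E'
from h import *
s,p,R=here();print(p,R[:,0],s["joint_pos"])
plan([-.10,-.112,.213],0)
E
```

```text
[0.30810857 0.25526194 0.21392189] [-2.45800372e-05 -5.63820231e-05 -9.99999998e-01] [ 5.05367843e-01 -5.33602540e-01  2.10259571e+00 -3.74342172e-05
  1.57264829e+00 -1.64807177e-01]
t 1.15 cm [  0.09 -11.44  34.27] twist 0.615
```

{"fn": "carry_out", "kwargs": {"moves": [1,0,-0.9,2.8,0.05,1,0,-1.9,5.7,0.1,1,0,-2.8,8.6,0.15,1,0,-3.8,11.4,0.2,1,0,-4.8,14.3,0.25,1,0,-5.7,17.1,0.31,1,0,-6.7,20,0.36,1,0,-7.6,22.8,0.41,1,0,-8.6,25.7,0.46,1,0,-9.5,28.6,0.51,1,0,-10.5,31.4,0.56,1,0,-11.4,34.2,0.615]}}

```text
time: 2.15
tool_pos: [0.4319, -0.0836, 0.2139]
tool_rot: [0.513, 0.486, 0.513, -0.486]
contact_force: [0.3, 0.8, 0.3]
gripper_width: 0.996
```

```bash
python3 - <<'E'
from h import *
s,p,R=here();print(C(p),R[:,0],s["joint_pos"],s["contact_force"])
for n in ["scene","top","wrist"]:
    im=imaging.grab_frame(n)[:,:,::-1].copy()
    cv2.imwrite(f"pics/{n}1.png",im)
im=cv2.imread("pics/scene1.png")[130:310,185:365];cv2.imwrite("pics/scene1c.png",cv2.resize(im,None,fx=3.3,fy=3.3,interpolation=cv2.INTER_CUBIC))
plan([-.052,-.112,.125],0)
E
```

```text
[-0.09935882 -0.11128481  0.21394967] [-8.02801821e-05  1.13255121e-04 -9.99999990e-01] [-3.60676778e-01 -4.16341490e-01  2.02286607e+00  7.76858599e-05
  1.53518315e+00 -4.14456371e-01] [0.34085712 0.83900687 0.29379698]
t 2.3 cm [8.87 4.76 0.1 ] twist -0.001
```

View pics/scene1c.png

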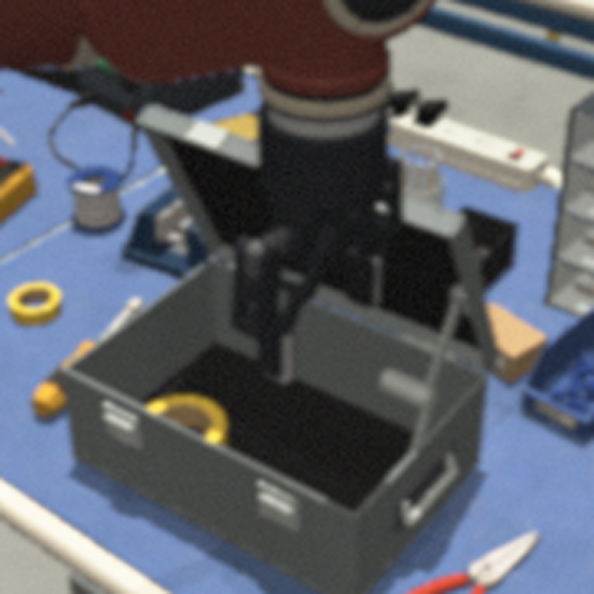

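View pics/wrist1.png

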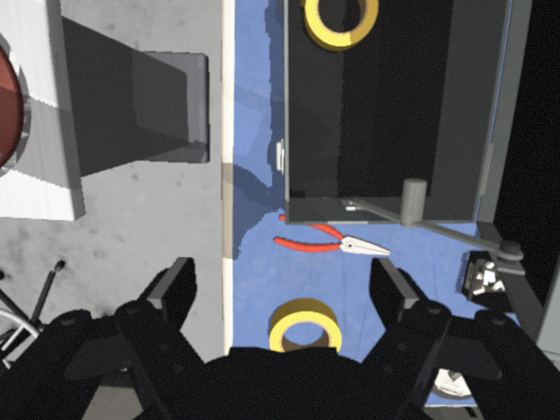

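View pics/top1.png

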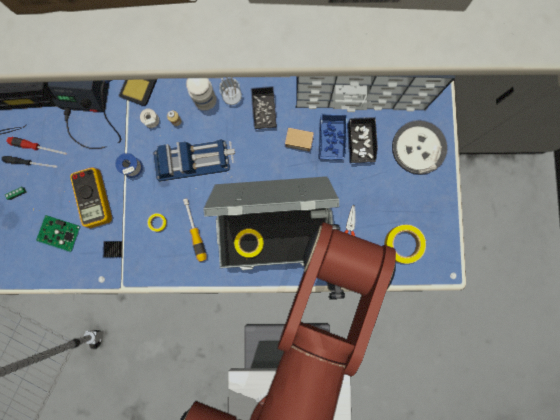

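The wrist view shows the knee barrel end-on at about (413,200), with the stay bars running from (350,203) to (515,250). The pliers are at (330,240), clear of the arm. I'll check the model against these pixels.

```bash
python3 - <<'E'
from h import *
np.set_printoptions(precision=3,suppress=True)
pts={"kneeL":(.018,-.091,.123),"kneeR":(.018,-.129,.123),"kneeTopC":(.014,-.110,.131),"FR":(-.095,-.14,.1),"BR":(.095,-.14,.1),"lidRin":(.014,-.14,.272),"lidRout":(.031,-.14,.280)}
for k,v in pts.items(): print(k,proj("wrist",W(v)),proj("top",W(v)),proj("scene",W(v)))
E
python3 -c "
import cv2
im=cv2.imread('pics/wrist1.png')[130:330,270:560];cv2.imwrite('pics/wrist1c.png',cv2.resize(im,None,fx=2.75,fy=2.75,interpolation=cv2.INTER_CUBIC))"
```

```text
kneeL [[418.022 182.414]] [[311.331 213.224]] [[302.341 244.274]]
kneeR [[412.689 223.751]] [[327.037 212.158]] [[315.479 250.098]]
kneeTopC [[414.697 206.081]] [[319.587 213.984]] [[308.14  245.501]]
FR [[287.111 226.663]] [[334.24  258.831]] [[293.286 286.148]]
BR [[477.279 225.938]] [[328.063 182.177]] [[333.963 242.759]]
lidRin [[536.52  360.335]] [[339.71  205.776]] [[322.712 201.22 ]]
lidRout [[586.835 372.028]] [[339.53  197.093]] [[326.818 194.795]]
```

View pics/wrist1c.png

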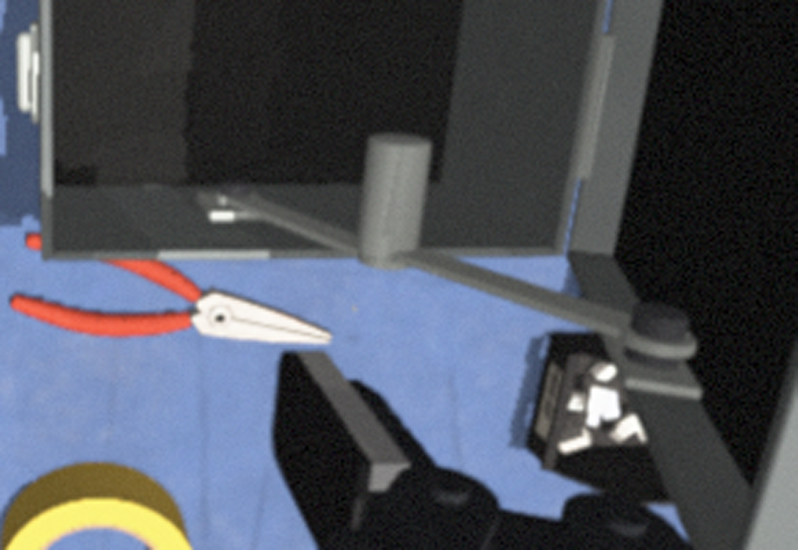

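Model and pixels agree within about 3 px. Only the twist can be turned, so the tool stays vertical. I'll set the jaws along the chest's x axis and press the knee with the back of the far finger, keeping the gripper body in front of the lid edge.

{"fn": "carry_out", "kwargs": {"moves": [1,1.5,0.6,0,0,1,3,1.2,0,0,1,4.5,1.8,0,0,1,6,2.4,0,0,1,7.5,3.0,0,0,1,8.8,3.6,0,0,1,8.8,3.7,0,0]}}

```text
time: 2.88
tool_pos: [0.467, -0.078, 0.123]
tool_rot: [0.513, 0.484, 0.516, -0.486]
contact_force: [-0.4, 0.3, 0.1]
gripper_width: 1.001
```

```bash
python3 - <<'E'
from h import *
s,p,R=here();print(C(p),s["contact_force"])
for n in ["scene","wrist"]:
    im=imaging.grab_frame(n)[:,:,::-1].copy()
    cv2.imwrite(f"pics/{n}2.png",im)
im=cv2.imread("pics/scene2.png")[150:310,205:365];cv2.imwrite("pics/scene2c.png",cv2.resize(im,None,fx=3.7,fy=3.7,interpolation=cv2.INTER_CUBIC))
im=cv2.imread("pics/wrist2.png");cv2.imwrite("pics/wrist2c.png",cv2.resize(im[100:420],None,fx=1.4,fy=1.4,interpolation=cv2.INTER_CUBIC))
E
```

```text
[-0.06404273 -0.10763988  0.12296017] [-0.41143709  0.31173347  0.09232159]
```

View pics/scene2c.png

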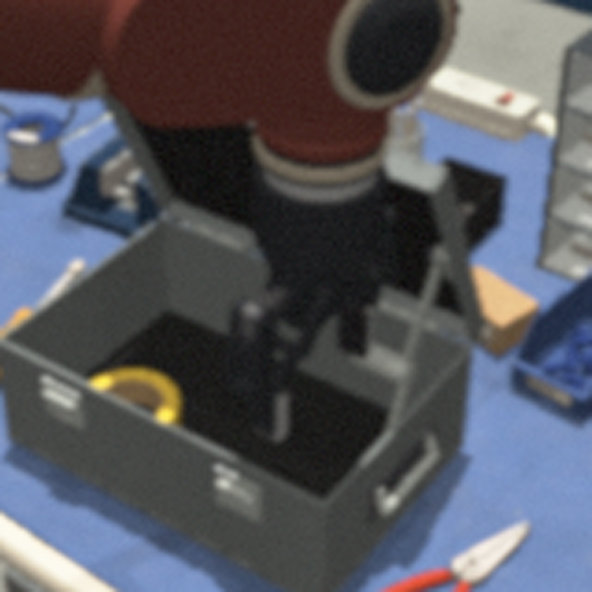

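View pics/wrist2c.png

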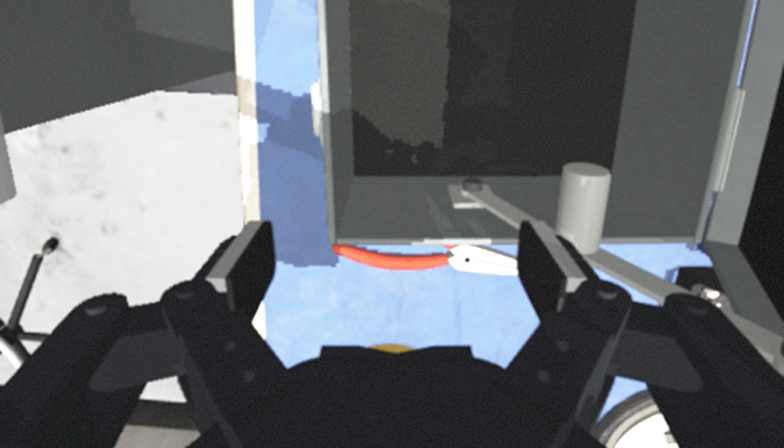

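```bash
python3 - <<'E'
from h import *
np.set_printoptions(precision=0,suppress=True)
s,p,R=here()
for tx in (.008,.002,-.005):
    print(tx,[proj("wrist",p+R@np.array([tx,y,z]))[0] for y in (.0425,.050,.057) for z in(-.011,.011)])
E
python3 -c "
import cv2
im=cv2.imread('pics/wrist2.png')[200:400,350:560];cv2.imwrite('pics/wrist2d.png',cv2.resize(im,None,fx=3,fy=3,interpolation=cv2.INTER_CUBIC))"
```

```text
0.008 [array([353., 226.]), array([351., 259.]), array([365., 226.]), array([362., 259.]), array([377., 226.]), array([374., 259.])]
0.002 [array([355., 229.]), array([353., 263.]), array([368., 229.]), array([365., 263.]), array([380., 229.]), array([376., 263.])]
-0.005 [array([358., 234.]), array([355., 269.]), array([372., 234.]), array([368., 269.]), array([384., 234.]), array([380., 269.])]
```

View pics/wrist2d.png

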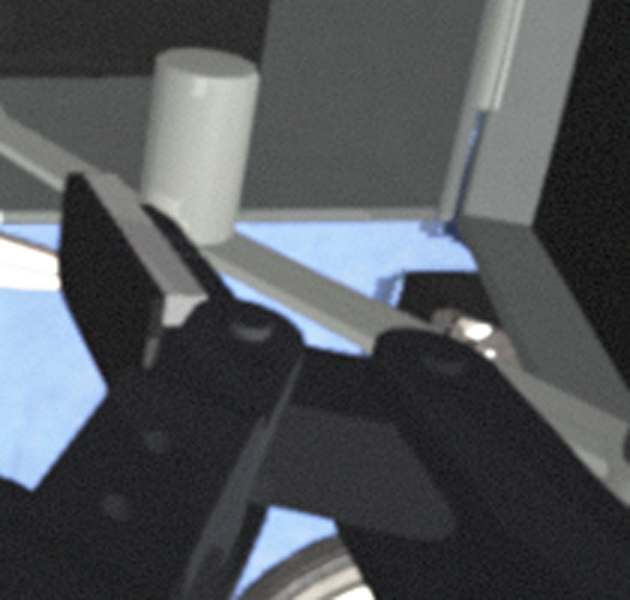

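```bash
python3 - <<'E'
from h import *
np.set_printoptions(precision=4,suppress=True)
s,p,R=here()
for zz in(-.011,-.007,0):
  o,d=ray("wrist",(373,257)); o=R.T@(o-p); d=R.T@d; k=(zz-o[2])/d[2]; print(zz,o+k*d)
E
```

```text
-0.011 [-0.0341  0.0423 -0.011 ]
-0.007 [-0.0261  0.0451 -0.007 ]
0 [-0.0119  0.0498  0.    ]
```

```bash
python3 - <<'E'
from h import *
np.set_printoptions(precision=4,suppress=True)
s,p,R=here()
for tx in (.008,-.005,-.02,-.034):
    print(tx,[list(np.round((proj("scene",p+R@np.array([tx,y,z]))[0]-[205,150])*3.7)) for y in (-.0425,-.057) for z in(-.011,.011)])
E
```

```text
0.008 [[np.float64(261.0), np.float64(464.0)], [np.float64(290.0), np.float64(478.0)], [np.float64(247.0), np.float64(477.0)], [np.float64(277.0), np.float64(492.0)]]
-0.005 [[np.float64(261.0), np.float64(448.0)], [np.float64(291.0), np.float64(463.0)], [np.float64(247.0), np.float64(462.0)], [np.float64(277.0), np.float64(477.0)]]
-0.02 [[np.float64(261.0), np.float64(430.0)], [np.float64(291.0), np.float64(444.0)], [np.float64(247.0), np.float64(443.0)], [np.float64(277.0), np.float64(458.0)]]
-0.034 [[np.float64(261.0), np.float64(412.0)], [np.float64(291.0), np.float64(427.0)], [np.float64(247.0), np.float64(426.0)], [np.float64(277.0), np.float64(441.0)]]
```

```bash
python3 - <<'E'
from h import *
s,p,R=here()
for tx in (-.05,-.08,-.1,-.12,-.14,-.16,-.18,-.2,-.22,-.24,-.28):
    print(tx,np.round((proj("scene",p+R@np.array([tx,0,0]))[0]-[205,150])*3.7), np.round((proj("scene",p+R@np.array([tx,0.035,0.035]))[0]-[205,150])*3.7),np.round((proj("scene",p+R@np.array([tx,-0.035,-0.035]))[0]-[205,150])*3.7))
print(np.round((proj("scene",W([.014,-.14,.272]))[0]-[205,150])*3.7))
E
```

```text
-0.05 [316. 361.] [396. 353.] [236. 370.]
-0.08 [317. 323.] [398. 314.] [235. 331.]
-0.1 [318. 296.] [400. 288.] [235. 304.]
-0.12 [319. 269.] [402. 260.] [235. 277.]
-0.14 [320. 240.] [404. 232.] [234. 249.]
-0.16 [321. 211.] [406. 204.] [234. 220.]
-0.18 [322. 182.] [408. 174.] [234. 190.]
-0.2 [322. 151.] [410. 144.] [233. 159.]
-0.22 [323. 120.] [412. 112.] [233. 127.]
-0.24 [324.  87.] [415.  80.] [232.  95.]
-0.28 [326.  19.] [419.  13.] [232.  26.]
[436. 190.]
```

{"fn": "carry_out", "kwargs": {"moves": [1,0.8,0,-0.2,0,1,1.6,0,-0.4,0,1,2.4,0,-0.6,0,1,3.2,0,-0.6,0,1,3.2,0,-0.6,0]}}

```text
time: 3.4
tool_pos: [0.4669, -0.0733, 0.0919]
tool_rot: [0.513, 0.485, 0.515, -0.486]
contact_force: [-0.1, -1.4, -0.4]
gripper_width: 0.998
```

```bash
python3 - <<'E'
from h import *
s,p,R=here();print(C(p),s["contact_force"])
for n in ["scene","wrist"]:
    im=imaging.grab_frame(n)[:,:,::-1].copy()
    cv2.imwrite(f"pics/{n}3.png",im)
im=cv2.imread("pics/scene3.png")[150:310,205:365];cv2.imwrite("pics/scene3c.png",cv2.resize(im,None,fx=3.7,fy=3.7,interpolation=cv2.INTER_CUBIC))
im=cv2.imread("pics/wrist3.png");cv2.imwrite("pics/wrist3c.png",cv2.resize(im[100:420],None,fx=1.4,fy=1.4,interpolation=cv2.INTER_CUBIC))
E
```

```text
[-0.06383837 -0.10292043  0.09187551] [-0.13744897 -1.42305826 -0.40883418]
```

View pics/scene3c.png

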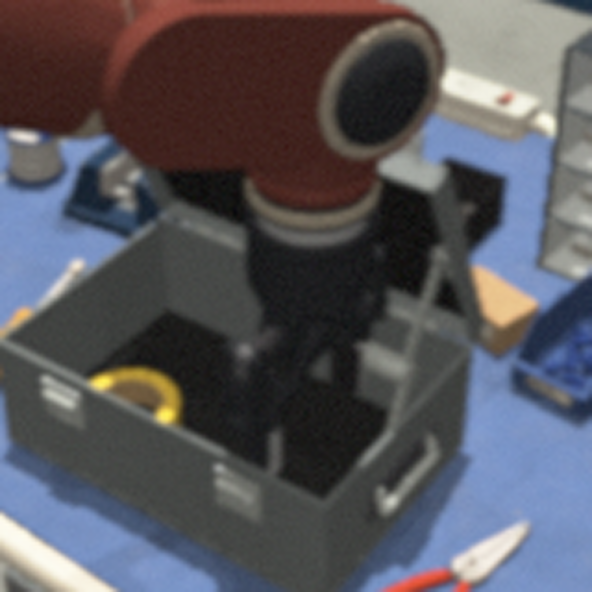

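View pics/wrist3c.png

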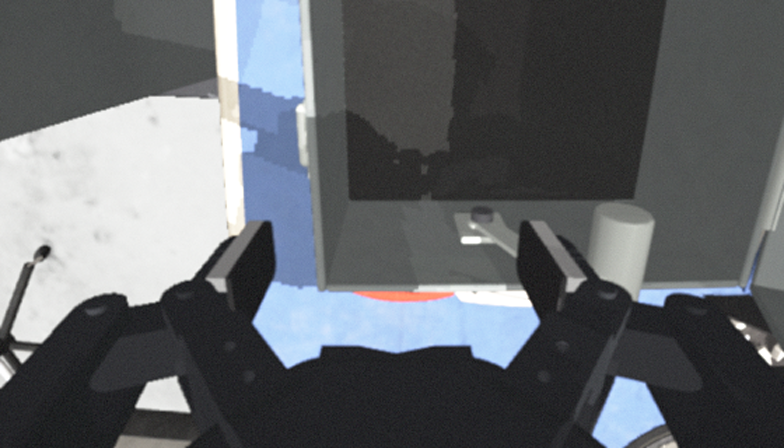

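{"fn": "carry_out", "kwargs": {"moves": [1,0.1,0.4,0,0,1,0.1,0.8,0,0,1,0.1,1.1,0,0,1,0.1,1.4,0,0,1,0.1,1.7,0,0,1,0.1,2.0,0,0,1,0.1,2.0,0,0]}}

```text
time: 4.08
tool_pos: [0.4885, -0.0727, 0.0931]
tool_rot: [0.514, 0.485, 0.514, -0.486]
contact_force: [-1.5, -1.5, 0.8]
gripper_width: 1.001
```

```bash
cat > look.py <<'E'
import sys
from h import *
k=sys.argv[1]
s,p,R=here();print(s["time"],C(p),CR.T@s["contact_force"],s["gripper_width"])
im=imaging.grab_frame("scene")[:,:,::-1][150:310,205:365];a=cv2.resize(im,(560,560),interpolation=cv2.INTER_CUBIC)
cv2.imwrite(f"pics/s{k}.png",a)
im=imaging.grab_frame("wrist")[:,:,::-1];cv2.imwrite(f"pics/w{k}.png",im)
E
python3 look.py 4
```

```text
4.0833 [-0.0422648  -0.10357362  0.09307874] [-1.56299292 -1.45865081  0.83515282] 1.0013228455974374
```

View pics/s4.png

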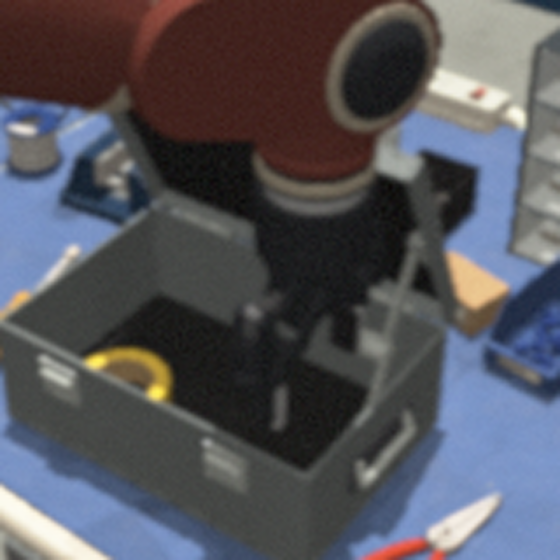

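View pics/w4.png

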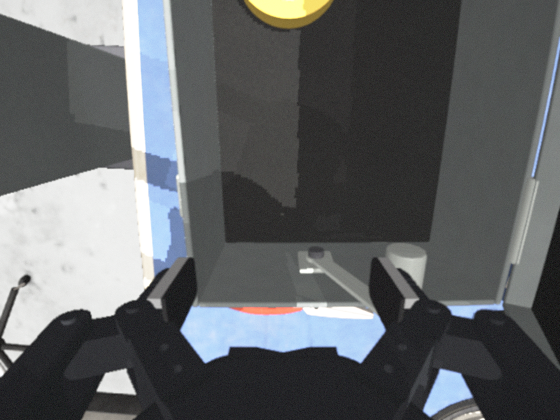

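{"fn": "carry_out", "kwargs": {"moves": [1,0,0.2,0,0,1,0,0.4,0,0,1,0,0.6,0,0,1,0,0.8,0,0,1,0,0.8,0,0]}}

```text
time: 4.6
tool_pos: [0.4956, -0.0721, 0.0922]
tool_rot: [0.513, 0.485, 0.515, -0.486]
contact_force: [-3.9, -0.3, -1.1]
gripper_width: 1.001
```

```bash
python3 look.py 5
```

```text
4.6 [-0.03515918 -0.10331335  0.09223091] [-3.93378751 -0.10162738 -1.12085783] 1.0011919849705782
```

View pics/w5.png

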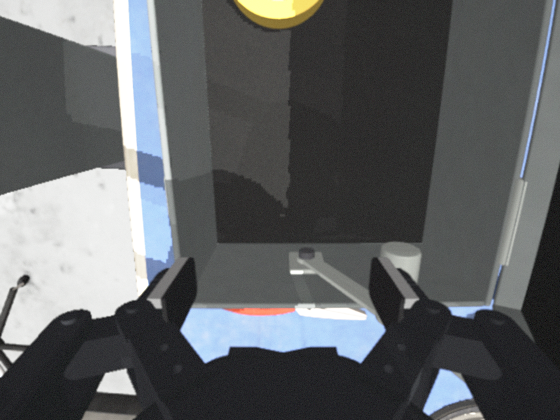

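View pics/s5.png

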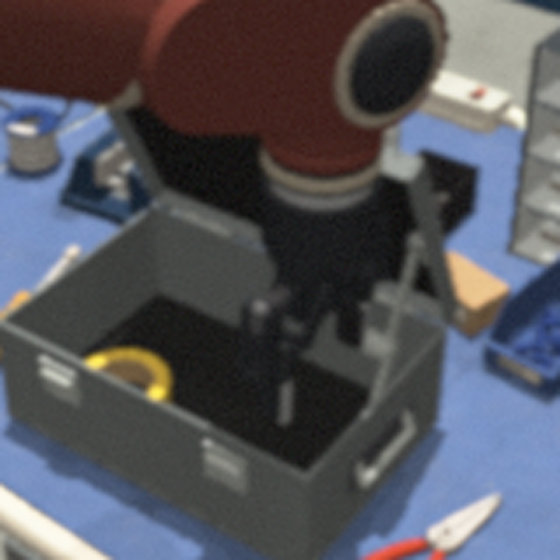

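{"fn": "carry_out", "kwargs": {"moves": [1,0,0.1,0,0,1,0,0.2,0,0,1,0,0.3,0,0,1,0,0.4,0,0,1,0,0.4,0,0]}}

```text
time: 5.12
tool_pos: [0.5006, -0.072, 0.0934]
tool_rot: [0.514, 0.486, 0.514, -0.485]
contact_force: [-4.7, -0.2, 1.4]
gripper_width: 0.999
```

```bash
python3 look.py 6
```

```text
5.1167 [-0.03016244 -0.10351     0.09342521] [-4.74123082  0.04396099  1.42754518] 0.9993672091175987
```

View pics/w6.png

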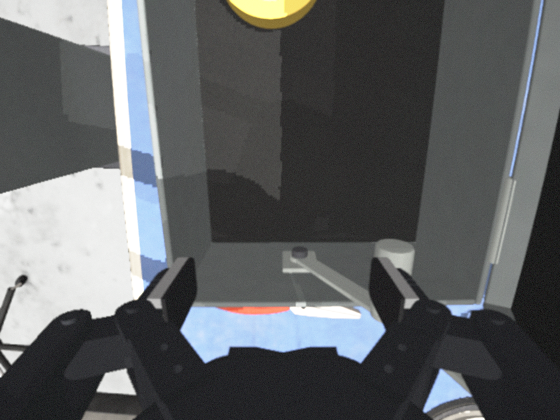

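```bash
python3 - <<'E'
from h import *
for n,uv in (("now",(394.5,248)),):
    o,d=ray("wrist",uv); o=C(o); d=CR.T@d; k=(-.091-o[1])/d[1]; print(o+k*d)
from scipy.optimize import brentq
# knee kinematics: lid angle a, knee fold phi -> knee pos
F=np.array([-.015,.05]);K0=np.array([.018,.123]);H=np.array([.095,.1])
print(np.linalg.norm(K0-F))
E
```

```text
[ 0.02474636 -0.091       0.12110883]
0.08011242100947892
```

{"fn": "carry_out", "kwargs": {"moves": [1,0,0.1,0,0,1,0,0.2,0,0,1,0,0.3,0,0,1,0,0.4,0,0,1,0,0.5,0,0,1,0,0.5,0,0]}}

```text
time: 5.72
tool_pos: [0.5034, -0.0719, 0.0931]
tool_rot: [0.513, 0.484, 0.515, -0.487]
contact_force: [-16.9, -1.3, 6.2]
gripper_width: 1.0
```

```bash
python3 look.py 7
```

```text
5.7167 [-0.02732507 -0.10356934  0.09310001] [-16.97296112  -0.35422111   6.17293387] 0.9997959368645464
```

View pics/w7.png

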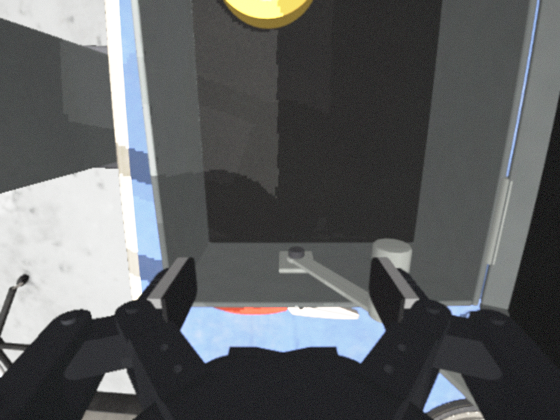

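View pics/s7.png

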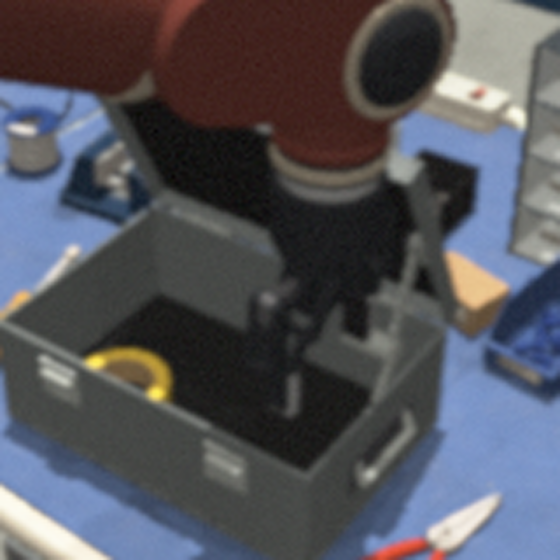

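```bash
python3 - <<'E'
from h import *
for uv in ((391,247.5),(391,246.5)):
    o,d=ray("wrist",uv); o=C(o); d=CR.T@d; k=(-.091-o[1])/d[1]; print(o+k*d)
im=cv2.imread("pics/w7.png")[200:420,340:560];cv2.imwrite("pics/w7c.png",cv2.resize(im,None,fx=2.7,fy=2.7,interpolation=cv2.INTER_CUBIC))
E
```

```text
[ 0.02602681 -0.091       0.11975319]
[ 0.02643441 -0.091       0.1185718 ]
```

View pics/w7c.png

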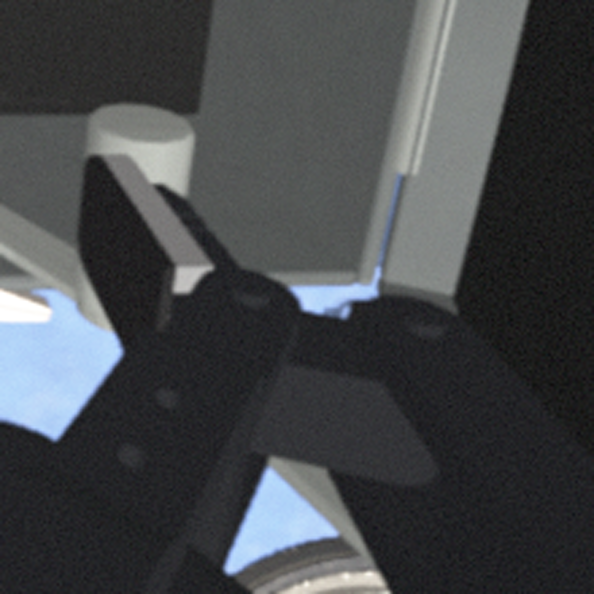

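The knee has moved back about 8–9 mm, which is roughly 4 mm past straight. The last 17 N probably comes from the wrist meeting the lid edge. I'll back out the same way and raise the tool.

{"fn": "carry_out", "kwargs": {"moves": [1,0,-0.6,0,0,1,0,-1.5,0,0,1,0,-3,0,0,1,0,-4.5,0,0,1,-1,-6,0,0,1,-4,-7,0,0,1,-7,-8,0,0,1,-10,-8,0,0,1,-12,-8,0,0]}}

```text
time: 6.57
tool_pos: [0.4268, -0.0768, 0.2174]
tool_rot: [0.516, 0.487, 0.511, -0.484]
contact_force: [0.7, 0.0, -0.2]
gripper_width: 1.003
```

```bash
python3 look.py 8; python3 - <<'E'
from h import *
np.set_printoptions(precision=3,suppress=True)
i=imaging.camera_info("top");print(-i["R"].T@i["t"]); 
for z in (0,.3,.5,.7): print(z,plane("top",(280,77),z),plane("scene",(300,55),z),plane("scene",(530,95),z))
E
```

```text
6.5667 [-0.1040555  -0.10424637  0.21737637] [ 0.67230229 -0.03383304 -0.16130846] 1.0030956717916726
[0.437 0.011 1.152]
0 [0.947 0.015 0.   ] [2.577 1.421 0.   ] [ 2.648 -0.218  0.   ]
0.3 [0.815 0.014 0.3  ] [1.506 0.654 0.3  ] [ 1.548 -0.322  0.3  ]
0.5 [0.726 0.013 0.5  ] [0.791 0.143 0.5  ] [ 0.814 -0.392  0.5  ]
0.7 [0.638 0.013 0.7  ] [ 0.076 -0.368  0.7  ] [ 0.08  -0.461  0.7  ]
```

View pics/w8.png

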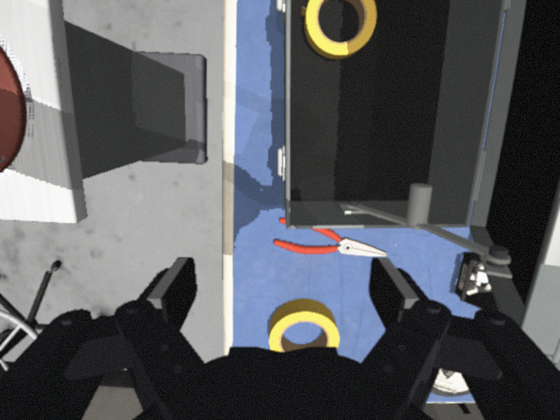

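View pics/s8.png

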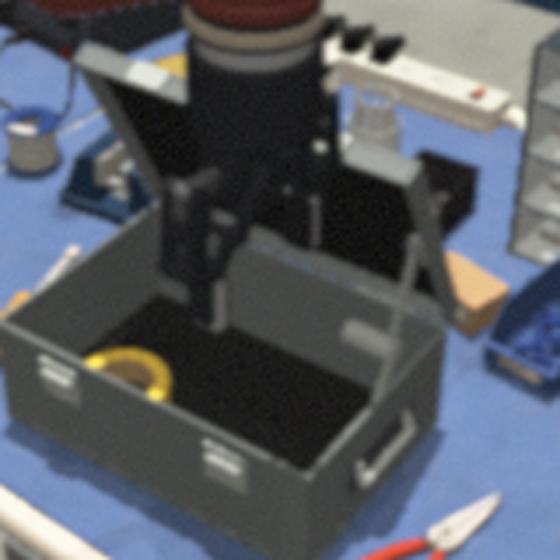

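```bash
python3 - <<'E'
from h import *
im=imaging.grab_frame("wrist")[:,:,::-1].copy();cv2.imwrite("pics/w9.png",im)
c=im[160:300,320:540];cv2.imwrite("pics/w9c.png",cv2.resize(c,None,fx=3.6,fy=3.6,interpolation=cv2.INTER_CUBIC))
E
```

```text
(no output)
```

View pics/w9c.png

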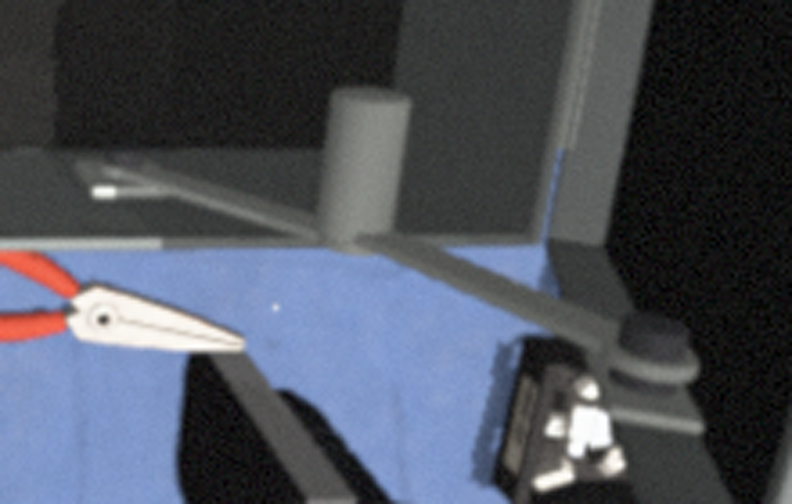

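```bash
python3 - <<'E'
from h import *
F=np.array([-.015,.05]); v=np.array([.033,.073])
for dr in (0,.05,.1,.12,.15):
    c,s=np.cos(dr),np.sin(dr); k=F+np.array([c*v[0]+s*v[1],-s*v[0]+c*v[1]])
    print(dr,k,proj("wrist",W([k[0],-.091,k[1]]))[0],proj("wrist",W([k[0],-.129,k[1]]))[0], proj("scene",W([k[0],-.091,k[1]]))[0])
print("bolt",proj("wrist",W([-.015,-.132,.05]))[0])
E
```

```text
0 [0.018 0.123] [419.13752787 189.03405554] [413.65466169 229.25655146] [302.34120235 244.2742641 ]
0.05 [0.02160724 0.12125946] [422.2301013  188.58568872] [416.6665971  228.55930576] [303.09447566 244.0620383 ]
0.1 [0.02512298 0.1193408 ] [425.08708949 188.09791758] [419.45708505 227.80350976] [303.8199834  243.92531266]
0.12 [0.02650168 0.11852453] [426.16234388 187.89243114] [420.50968209 227.48579603] [304.10205245 243.89166982]
0.15 [0.02853843 0.11724883] [427.70172249 187.57368521] [422.01926458 226.99364754] [304.51613679 243.86364379]
bolt [358.14563468 208.95611706]
```

The knee has stayed back: it has rotated about 0.107 rad from locked, which is a fold of about +0.11. I'll now raise the tool, close the fingers, and go over behind the lid.

{"fn": "carry_out", "kwargs": {"moves": [0.7,-3,0,-1,0,0.3,-6,0,-2.5,0,0,-8.5,0,-4,0,0,-9.8,0,-5.5,0,0,-9.8,1.5,-7,0,0,-9.8,4,-8.4,0,0,-9.8,7,-8.4,0,0,-9.8,10,-8.4,0,0,-9.8,13,-8.4,0,0,-9.8,16,-8.4,0,0,-9.8,18,-8.4,0,0,-9.8,18,-8.4,0]}}

```text
time: 7.72
tool_pos: [0.6025, 0.018, 0.3076]
tool_rot: [0.513, 0.485, 0.515, -0.486]
contact_force: [-0.5, 0.2, 0.0]
gripper_width: -0.0
```

```bash
python3 - <<'E'
from h import *
s,p,R=here();print(C(p),s["contact_force"],s["gripper_width"])
im=imaging.grab_frame("scene")[:,:,::-1].copy();cv2.imwrite("pics/s10.png",im)
im=imaging.grab_frame("wrist")[:,:,::-1].copy();cv2.imwrite("pics/w10.png",im)
E
```

```text
[ 0.07659724 -0.01922059  0.30758793] [-0.48547086  0.22579761  0.0213347 ] -0.00023513752495049836
```

View pics/s10.png

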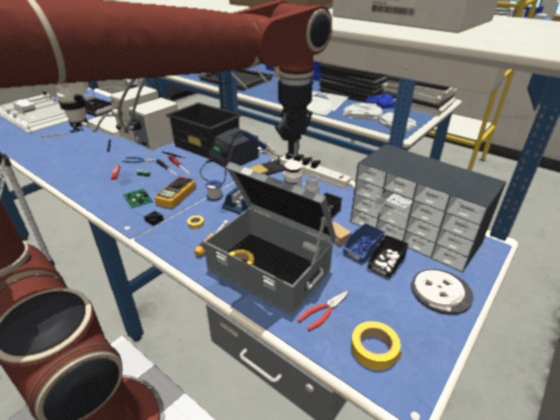

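View pics/w10.png

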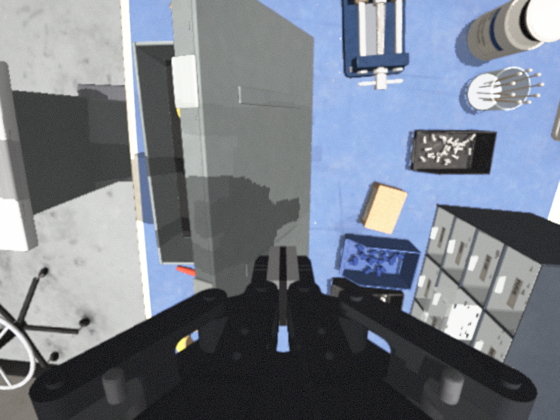

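```bash
python3 - <<'E'
from h import *
s,p,R=here()
for tx in (.008,-.005,-.015): print(tx,[np.round(proj("wrist",p+R@np.array([tx,y,-.011]))[0]) for y in (-.0145,.0145)],np.round(proj("scene",p+R@np.array([tx,0,0.]))[0],1))
# contact path of finger front-bottom corner, relative to present TCP, tool cm
r=.172
for a in np.arange(1.13,-.01,-.0565*2):
    P=np.array([.095,.1])+r*np.array([-np.cos(a),np.sin(a)])+.019*np.array([np.sin(a),np.cos(a)])
    for tip in (.0,):
        tcp=np.array([P[0]+.015,-.02,P[1]+tip]); d=R.T@(W(tcp)-p)*100; print(round(a,3),np.round(tcp,3),np.round(d,1))
E
```

```text
0.008 [array([258., 226.]), array([306., 226.])] [292.6 164. ]
-0.005 [array([256., 234.]), array([308., 234.])] [292.8 159.2]
-0.015 [array([255., 241.]), array([310., 241.])] [292.9 155.4]
1.13 [ 0.054 -0.02   0.264] [ 4.5 -2.   0.1]
1.017 [ 0.036 -0.02   0.256] [ 5.3 -3.8  0.1]
0.904 [ 0.019 -0.02   0.247] [ 6.2 -5.6  0.1]
0.791 [ 0.003 -0.02   0.236] [ 7.3 -7.1  0.1]
0.678 [-0.012 -0.02   0.223] [ 8.6 -8.6  0.1]
0.565 [-0.025 -0.02   0.208] [10.1 -9.9  0.1]
0.452 [-0.036 -0.02   0.192] [ 11.7 -11.    0.1]
0.339 [-0.046 -0.02   0.175] [ 13.4 -12.    0.1]
0.226 [-0.053 -0.02   0.157] [ 15.2 -12.7   0.1]
0.113 [-0.059 -0.02   0.138] [ 17.1 -13.2   0.1]
0.0 [-0.062 -0.02   0.119] [ 19.  -13.6   0.1]
```

{"fn": "carry_out", "kwargs": {"moves": [0,1.5,0,0,0,0,3,0,0,0,0,4,0,0,0,0,4.5,-0.6,0,0,0,4.5,-1.2,0,0,0,4.5,-1.6,0,0,0,4.6,-2.0,0,0,0,4.8,-2.4,0,0,0,4.8,-2.4,0,0]}}

```text
time: 8.57
tool_pos: [0.5761, 0.0164, 0.2638]
tool_rot: [0.514, 0.486, 0.514, -0.485]
contact_force: [-0.0, 0.1, -0.2]
gripper_width: 0.003
```

```bash
python3 look.py 11
```

```text
8.5667 [ 0.05006141 -0.01937639  0.26381734] [-0.02995534  0.07233732 -0.2281649 ] 0.0025972858541735058
```

View pics/w11.png

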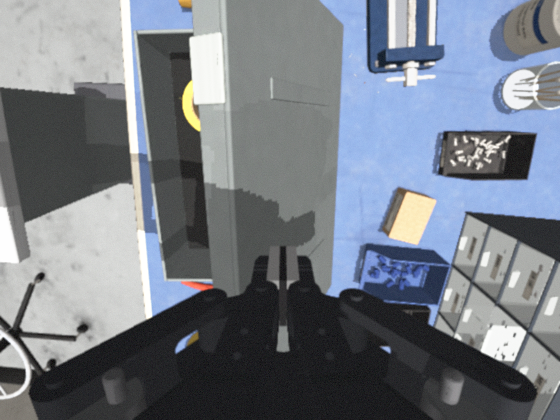

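View pics/s11.png

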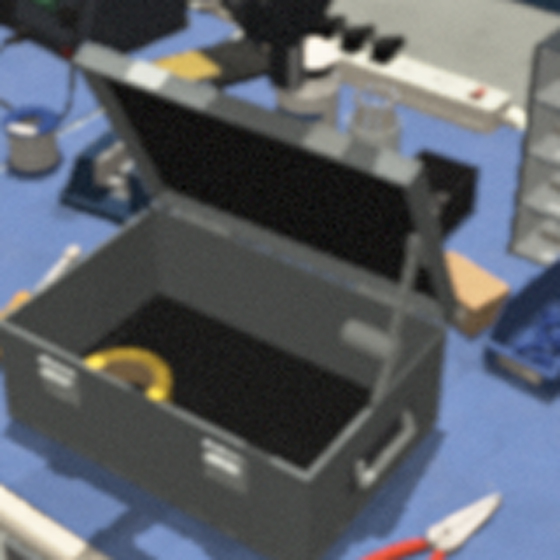

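{"fn": "carry_out", "kwargs": {"moves": [0,0.6,-0.1,0,0,0,1.0,-0.4,0,0,0,1.2,-0.7,0,0,0,1.3,-1.0,0,0,0,1.3,-1.0,0,0]}}

```text
time: 9.08
tool_pos: [0.566, 0.0159, 0.2496]
tool_rot: [0.514, 0.485, 0.514, -0.486]
contact_force: [0.6, 0.3, 1.1]
gripper_width: -0.003
```

```bash
python3 look.py 12
```

```text
9.0833 [ 0.0400273  -0.0193644   0.24959792] [0.62545226 0.24489405 1.12738978] -0.0026046014455771353
```

View pics/s12.png

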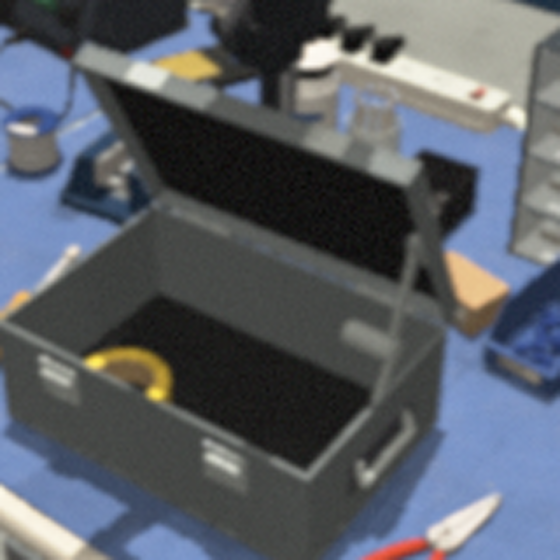

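{"fn": "carry_out", "kwargs": {"moves": [0,0.2,-0.2,0,0,0,0.4,-0.4,0,0,0,0.5,-0.6,0,0,0,0.6,-0.8,0,0,0,0.6,-0.8,0,0]}}

```text
time: 9.6
tool_pos: [0.5605, 0.0154, 0.2473]
tool_rot: [0.516, 0.487, 0.512, -0.484]
contact_force: [3.1, 0.6, 6.2]
gripper_width: -0.002
```

```bash
python3 look.py 13
```

```text
9.6 [ 0.03451808 -0.01955357  0.24732447] [3.11260157 0.3960601  6.16019404] -0.0022112630466278233
```

View pics/w13.png

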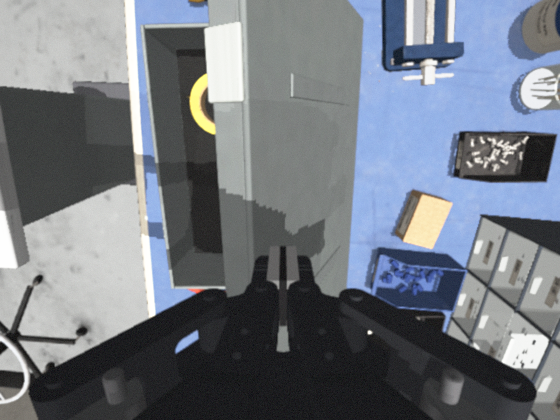

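{"fn": "carry_out", "kwargs": {"moves": [0,-0.4,0.5,0,0,0,-0.4,1.5,0,0,0,0,2.5,0,0,0,1.0,2.8,0,0,0,2.0,2.6,0,0,0,2.5,2.4,0,0,0,2.5,2.1,0,0,0,2.5,1.8,0,0,0,2.5,1.5,0,0,0,2.5,1.5,0,0]}}

```text
time: 10.53
tool_pos: [0.5743, 0.0162, 0.2206]
tool_rot: [0.515, 0.487, 0.513, -0.485]
contact_force: [4.1, 1.0, -0.2]
gripper_width: 0.0
```

```bash
python3 look.py 14
```

```text
10.5333 [ 0.0483017  -0.01945843  0.22062077] [ 4.13130358  0.7584125  -0.18387713] 0.00040689616864027
```

View pics/w14.png

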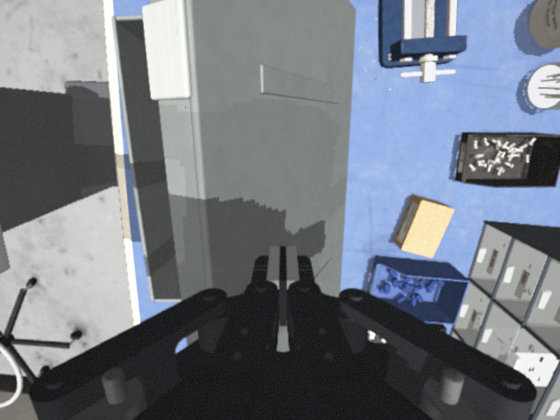

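View pics/s14.png

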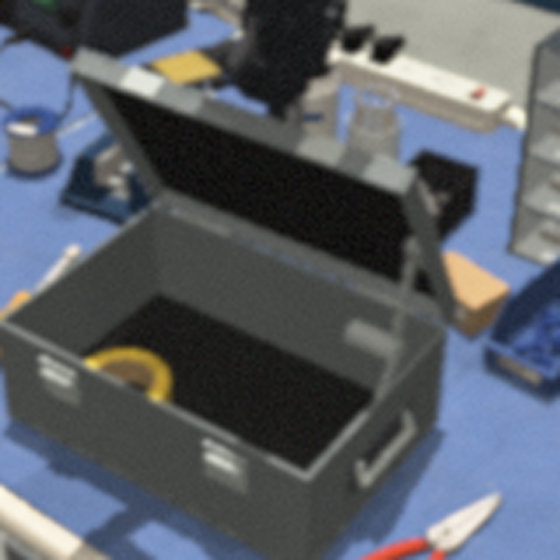

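The finger bears on the lid face at 4 N, the stay is folding visibly and the lid has started to sink. I'll follow the arc down.

```bash
cat > arc.py <<'E'
import sys
from h import *
a0,r=float(sys.argv[1]),float(sys.argv[2]); st=float(sys.argv[3]); n=int(sys.argv[4])
P=lambda a:np.array([.095,.1])+r*np.array([-np.cos(a),np.sin(a)])+.019*np.array([np.sin(a),np.cos(a)])
p0=P(a0); s,p,R=here(); x0=C(p)
for k in range(1,n+1):
    d=P(a0-st*k)-p0; t=R.T@(CR@np.array([d[0],0,d[1]]))*100; print(round(a0-st*k,2),np.round(t,1))
E
python3 arc.py 1.08 .154 .035 12
```

```text
1.05 [ 0.2 -0.5 -0. ]
1.01 [ 0.4 -1.  -0. ]
0.98 [ 0.7 -1.5 -0. ]
0.94 [ 0.9 -2.  -0. ]
0.91 [ 1.2 -2.4 -0. ]
0.87 [ 1.5 -2.9 -0. ]
0.84 [ 1.8 -3.4 -0. ]
0.8 [ 2.1 -3.8 -0. ]
0.77 [ 2.4 -4.2 -0. ]
0.73 [ 2.8 -4.6 -0. ]
0.7 [ 3.1 -5.  -0. ]
0.66 [ 3.5 -5.4 -0. ]
```

{"fn": "carry_out", "kwargs": {"moves": [0,0.2,-0.5,0,0,0,0.4,-1.0,0,0,0,0.7,-1.5,0,0,0,0.9,-2.0,0,0,0,1.2,-2.4,0,0,0,1.5,-2.9,0,0,0,1.8,-3.4,0,0,0,1.8,-3.4,0,0]}}

```text
time: 11.3
tool_pos: [0.5383, 0.0141, 0.2008]
tool_rot: [0.514, 0.485, 0.514, -0.486]
contact_force: [1.0, 0.1, 3.0]
gripper_width: -0.003
```

```bash
python3 look.py 15
```

```text
11.3 [ 0.01225045 -0.01955903  0.20082882] [ 1.04217197 -0.00557101  3.00495473] -0.002676536729215506
```

View pics/s15.png

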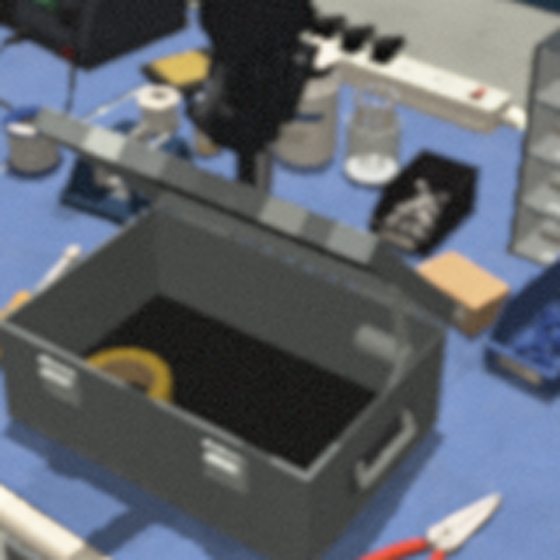

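View pics/w15.png

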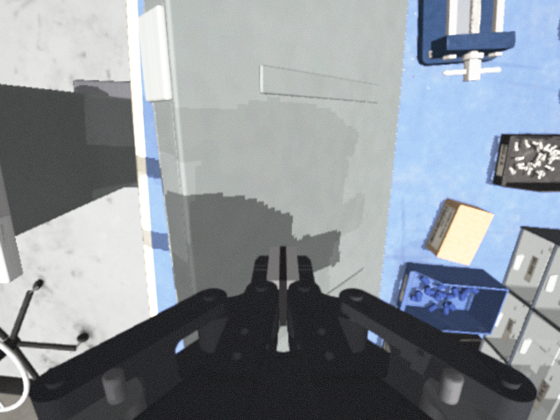

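```bash
python3 - <<'E'
from h import *
for a in (1.13,1.08,.9,.8,.75,.7,.65,.6):
    P=np.array([.095,.1])+.19*np.array([-np.cos(a),np.sin(a)])+.019*np.array([np.sin(a),np.cos(a)])
    print(a,[np.round((proj("scene",W([P[0],y,P[1]]))[0]-[205,150])*3.5) for y in(.14,-.14)])
E
python3 arc.py .72 .150 .035 12
```

```text
1.13 [array([93., 37.]), array([426., 157.])]
1.08 [array([85., 46.]), array([419., 167.])]
0.9 [array([58., 81.]), array([393., 210.])]
0.8 [array([ 45., 104.]), array([379., 237.])]
0.75 [array([ 38., 115.]), array([372., 250.])]
0.7 [array([ 33., 127.]), array([366., 264.])]
0.65 [array([ 27., 139.]), array([359., 278.])]
0.6 [array([ 22., 151.]), array([353., 293.])]
0.68 [ 0.4 -0.4 -0. ]
0.65 [ 0.7 -0.8 -0. ]
0.61 [ 1.1 -1.1 -0. ]
0.58 [ 1.5 -1.5 -0. ]
0.54 [ 1.9 -1.8 -0. ]
0.51 [ 2.3 -2.1 -0. ]
0.47 [ 2.8 -2.4 -0. ]
0.44 [ 3.2 -2.7 -0. ]
0.4 [ 3.7 -3.  -0. ]
0.37 [ 4.1 -3.3 -0. ]
0.33 [ 4.6 -3.5 -0. ]
0.3 [ 5.1 -3.7 -0. ]
```

{"fn": "carry_out", "kwargs": {"moves": [0,0.4,-0.4,0,0,0,0.7,-0.8,0,0,0,1.1,-1.2,0,0,0,1.5,-1.5,0,0,0,1.9,-1.9,0,0,0,2.3,-2.2,0,0,0,2.8,-2.5,0,0,0,3.2,-2.8,0,0,0,3.7,-3.1,0,0,0,4.1,-3.4,0,0,0,4.6,-3.6,0,0,0,5.1,-3.9,0,0]}}

```text
time: 12.4
tool_pos: [0.5003, 0.0121, 0.1495]
tool_rot: [0.514, 0.485, 0.514, -0.486]
contact_force: [0.4, -0.1, 3.2]
gripper_width: -0.001
```

```bash
python3 look.py 16; python3 - <<'E'
from h import *
for a in (.5,.4,.35,.3,.25,.2,0.03,0):
    P=np.array([.095,.1])+.19*np.array([-np.cos(a),np.sin(a)])+.019*np.array([np.sin(a),np.cos(a)])
    print(a,[np.round((proj("scene",W([P[0],y,P[1]]))[0]-[205,150])*3.5) for y in(.14,-.14)])
E
```

```text
12.4 [-0.02585784 -0.01950763  0.14952069] [ 0.37935605 -0.11311342  3.21470964] -0.0010419060571061397
0.5 [array([ 12., 176.]), array([342., 321.])]
0.4 [array([  5., 202.]), array([333., 350.])]
0.35 [array([  2., 214.]), array([328., 364.])]
0.3 [array([ -1., 226.]), array([325., 378.])]
0.25 [array([ -3., 239.]), array([321., 392.])]
0.2 [array([ -5., 251.]), array([318., 405.])]
0.03 [array([ -7., 290.]), array([311., 448.])]
0 [array([ -6., 297.]), array([310., 455.])]
```

View pics/s16.png

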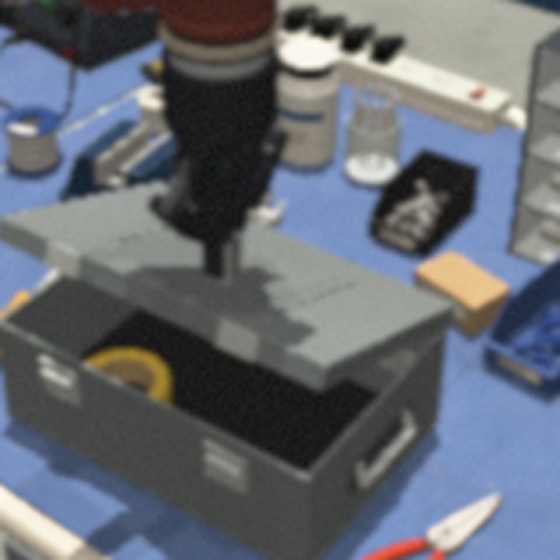

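```bash
python3 arc.py .34 .140 .028 12
```

```text
0.31 [ 0.4 -0.2 -0. ]
0.28 [ 0.7 -0.3 -0. ]
0.26 [ 1.1 -0.5 -0. ]
0.23 [ 1.4 -0.6 -0. ]
0.2 [ 1.8 -0.8 -0. ]
0.17 [ 2.2 -0.9 -0. ]
0.14 [ 2.6 -1.  -0. ]
0.12 [ 3.  -1.1 -0. ]
0.09 [ 3.3 -1.2 -0. ]
0.06 [ 3.7 -1.3 -0. ]
0.03 [ 4.1 -1.4 -0. ]
0.0 [ 4.5 -1.4 -0. ]
```

{"fn": "carry_out", "kwargs": {"moves": [0,0.3,-0.2,0,0,0,0.7,-0.5,0,0,0,1.0,-0.8,0,0,0,1.4,-1.1,0,0,0,1.8,-1.4,0,0,0,2.2,-1.7,0,0,0,2.6,-1.9,0,0,0,3.0,-2.1,0,0,0,3.3,-2.3,0,0,0,3.6,-2.5,0,0,0,3.9,-2.6,0,0,0,3.9,-2.6,0,0]}}

```text
time: 13.5
tool_pos: [0.4738, 0.0107, 0.1102]
tool_rot: [0.513, 0.485, 0.515, -0.486]
contact_force: [0.3, 0.3, -0.1]
gripper_width: -0.001
```

```bash
python3 look.py 17
```

```text
13.5 [-0.05239779 -0.01947809  0.11018794] [ 0.29843595  0.29439809 -0.06632458] -0.0005538830217968183
```

View pics/s17.png

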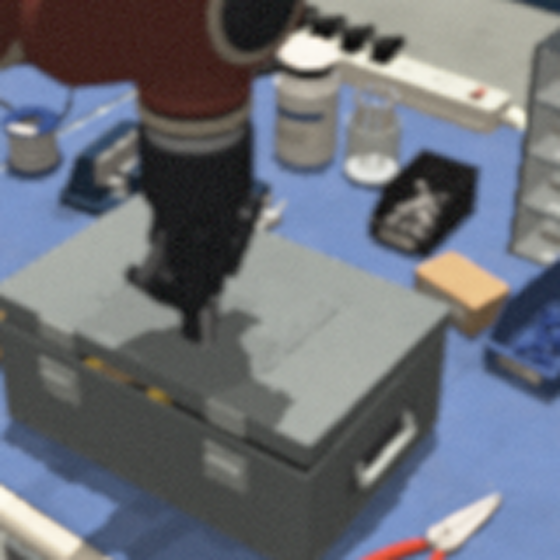

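{"fn": "carry_out", "kwargs": {"moves": [0,0.2,-0.5,0,0,0,0.4,-1.0,0,0,0,0.6,-1.5,0,0,0,0.8,-1.5,0,0,0,1.0,-1.5,0,0,0,1.0,-1.5,0,0]}}

```text
time: 14.1
tool_pos: [0.4589, 0.0097, 0.1019]
tool_rot: [0.513, 0.485, 0.515, -0.486]
contact_force: [-5.7, -1.0, 7.9]
gripper_width: -0.001
```

```bash
python3 look.py 18
```

```text
14.1 [-0.0673106  -0.01961963  0.10187525] [-5.75771702 -0.65408278  7.9145597 ] -0.0011906460388938875
```

View pics/s18.png

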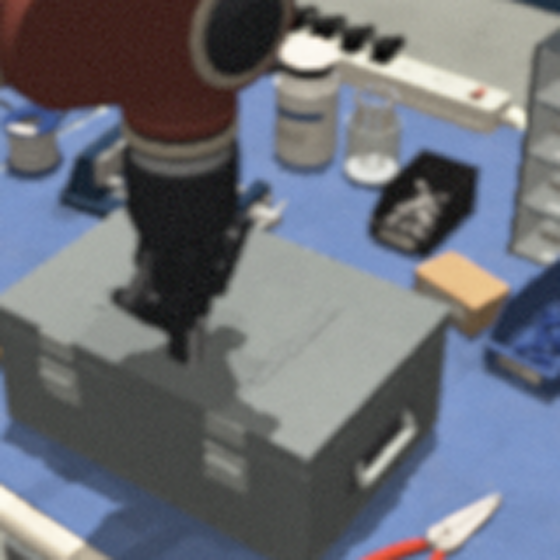

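{"fn": "carry_out", "kwargs": {"moves": [0,0.1,0.2,0,0,0,0.2,0.2,0,0,0,0.3,0.2,0,0,0,0.3,0.2,0,0]}}

```text
time: 14.53
tool_pos: [0.4604, 0.0097, 0.1017]
tool_rot: [0.513, 0.484, 0.516, -0.487]
contact_force: [-16.8, 1.3, 24.9]
gripper_width: -0.003
```

```bash
python3 look.py 19
```

```text
14.5333 [-0.06578603 -0.01971772  0.10174491] [-16.69319649   2.2686818   24.93778904] -0.0025953622557726634
```

View pics/s19.png

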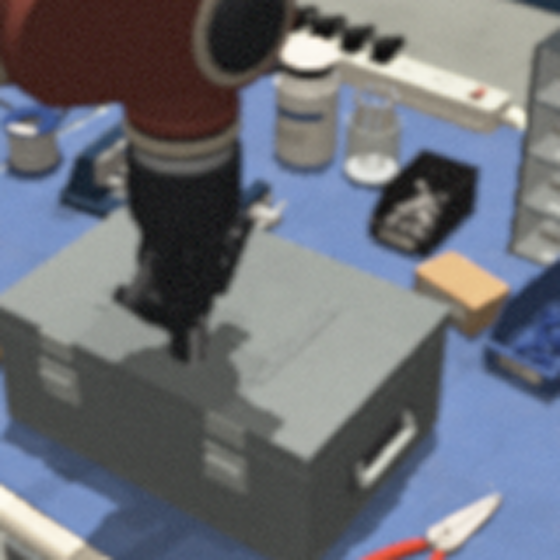

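Pushing 3 mm further raised the force to 25 N with almost no motion, so the lid is seated on the rim. I'll lift off slowly and check.

{"fn": "carry_out", "kwargs": {"moves": [0,-0.2,0,0,0,0,-0.5,0,0,0,0,-1,0,0,0,0,-3,0,0,0,0,-6,0,0,0,0,-9,0,0,0,0,-12,-2,0,0,0,-15,-4,0,0,0,-15,-4,0,0]}}

```text
time: 15.38
tool_pos: [0.4228, 0.0072, 0.2555]
tool_rot: [0.517, 0.488, 0.511, -0.483]
contact_force: [1.0, -0.7, 1.6]
gripper_width: -0.0
```

```bash
python3 look.py 20; python3 - <<'E'
from h import *
im=imaging.grab_frame("top")[:,:,::-1].copy();cv2.imwrite("pics/t20.png",im)
for a in (0,.04):
    P=np.array([.095,.1])+.19*np.array([-np.cos(a),np.sin(a)])+.019*np.array([np.sin(a),np.cos(a)])
    print(a,[np.round((proj("scene",W([P[0],y,P[1]]))[0]-[205,150])*3.5) for y in(.14,-.14)])
E
```

```text
15.3833 [-0.10347516 -0.02015585  0.25548411] [ 0.94389721 -0.78853941  1.56702822] -0.00011820544781915818
0 [array([ -6., 297.]), array([310., 455.])]
0.04 [array([ -7., 288.]), array([311., 446.])]
```

View pics/s20.png

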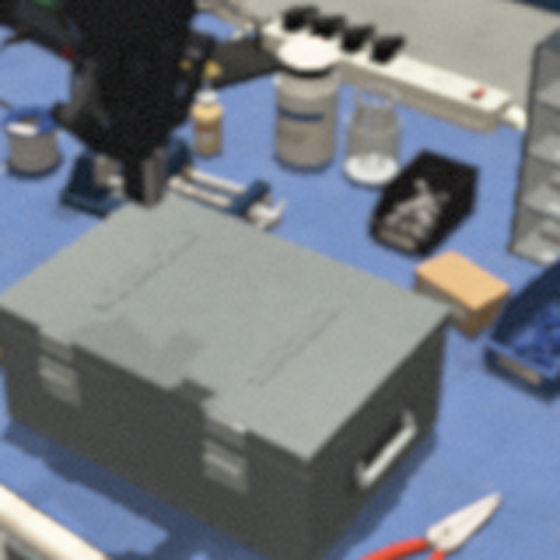

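View pics/t20.png

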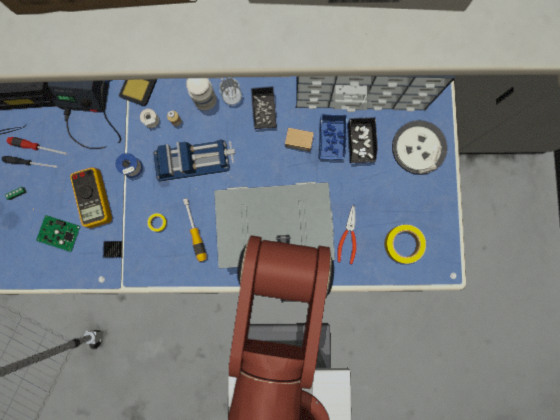

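The lid is shut: its right front corner is at (308,458) in the crop, against a predicted (310,455) for fully shut. The pliers and nut driver are where they were, and the arm is clear.

```bash
python3 -c "
from plant import workorder,status
print(workorder.job_done(), status.state()['time'])"
```

```text
the job is handed in; nothing more can be done
the job is handed in; nothing more can be done
```

I broke the stay first, then shut the lid gently, and handed the job in at about 15.5 s of the 54 s allowed; no verdict was reported.

**Breaking the stay:** The moves only allow a twist about the tool's own axis, so I could not come in slanted. Instead I kept the tool vertical and pressed the knee back with the outside of the open far finger. The knee moved 8–9 mm, giving an estimated fold of about +0.11 rad. The push then met 17 N, probably the wrist touching the lid edge, though I never confirmed what it touched.

**Lowering the lid:** With the fingers closed, I pushed the lid down from behind in a slow arc, at about 0.5 rad/s. Readings between moves were about 3–6 N. Pressing it home took 25 N with almost no movement, so the lid is seated on the rim.

**Last checks:**
- **Lid:** The front right corner matches the fully shut prediction to within about 1 pixel of the camera image.
- **Pliers and nut driver:** They look unmoved in the top view.
- **Tape roll:** It was never touched, and was last seen on the chest floor through the gap just before shutting.
- **Robot:** It is clear of everything.

**Not confirmed or in disagreement:**
- **Stay angle:** I could not read it directly. That it passed 0.25 rad while the lid was well open, and 2.0 rad at the end, is inferred from the lid going down freely and shutting fully.
- **Fingertips:** They appeared 15–30 mm behind where the given 8 mm figure puts them, so I worked from contact forces instead.

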